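# Set the second whetstone in the free bay

## Task

The sharpening tray needs both whetstones, and one is already in its place. Take the stone left on the cork mat, lay it flat in whichever bay of the tray is free, and slide it fully home, tight against the far end stop and that bay's outer side fence. The stones are brittle, so do not drop one; leave the stone that is already home and everything else on the worktop where they are.

Things in the scene. Friction and masses are not known exactly. Their poses are not given: they have to be found in the camera images.
- tray: Fixed bamboo sharpening tray, 210 (x) x 240 (y) mm. Origin: centre of its underside, on the worktop; x points away from the robot, y to its left, z up. Two bays with black rubber beds 8 mm above the worktop, a rib between them (y = 0, 8 mm wide, 13 mm high). End stop along the far edge, inner face at x = +93 mm, 30 mm high. No wall on the near edge.
- home_left (a point): Point on the bed of the left bay (tray x = 13, y = +80.5, z = 8 mm) where the centre of a stone's underside lies when it is home against the end stop and the left side fence. The fence's inner face is at tray y = +108 mm; it is 12 mm thick and its top 30 mm above the worktop.
- home_right (a point): The same for the right bay (tray x = 13, y = -80.5, z = 8 mm), against the end stop and the right side fence, whose inner face is at tray y = -108 mm.
- stone_grey: Dark grey coarse whetstone, a block 160 (x) x 55 (y) x 25 (z) mm, 0.35 to 0.55 kg. Origin: centre of its underside. At the start one of the two stones (either) is home in one of the bays (either) and the other lies flat on the cork mat: which bay is free must be read from the scene.
- stone_white: Cream-white fine whetstone, same size and weight as the grey one: 160 (x) x 55 (y) x 25 (z) mm. Origin: centre of its underside. Either stone slides on the bed with about 2 to 4 N, but can stick if the pushing finger also drags it down or hard against a fence.
- cork_mat: Round cork mat fixed to the worktop, 180 mm across, 8 mm thick, to the right of the tray; origin: centre of its underside. One of the stones lies on it at the start.
- lapping_block: Bystander: brick-red flattening block, 35 x 75 x 20 mm, lying on the worktop beyond the tray's end stop. Origin: centre of its underside.
- knife: Bystander: chef's knife with black handle, about 310 mm long, lying flat on the worktop just left of the tray. Origin: about mid-length, on the worktop; x points to the tip.
- mug: Bystander: blue mug, 80 mm across, 85 mm high, left of the knife. Origin: centre of its underside.
- pepper_mill: Bystander: dark wooden pepper mill, 56 mm across, 150 mm high, towards the right. Origin: centre of its underside.
- soap_bottle: Bystander: green bottle, 60 mm across, 170 mm high, towards the right. Origin: centre of its underside.
- salt_jar: Bystander: clear jar with a steel cap, 70 mm across, 100 mm high, towards the right. Origin: centre of its underside.
There are look-alikes about, which are no part of the job. Several things have the shape of the stone_grey; the one meant has the colours described above. Several things have the shape of the stone_white; the one meant has the colours described above.

How it is judged:
At the end, for the whole second after the job is handed in: Both stones lie flat on the rubber beds, one in each bay, each within 3 mm of its home point along every axis and within 2 degrees of square with the tray, at rest and released (linear speed of each of stone_grey, stone_white below 0.01 m/s and contact force between the fingers and stone_grey below 0.1 N and contact force between the fingers and stone_white below 0.1 N and ((x of stone_grey in the frame of home_left between -0.003 and 0.003 m and y of stone_grey in the frame of home_left between -0.003 and 0.003 m and z of stone_grey in the frame of home_left between -0.003 and 0.003 m and angle between the x axis of each of stone_grey, stone_white and the x axis of tray, either way round below 0.035 rad and angle between the z axis of each of stone_grey, stone_white and the z axis of tray, either way round below 0.035 rad and x of stone_white in the frame of home_right between -0.003 and 0.003 m and y of stone_white in the frame of home_right between -0.003 and 0.003 m and z of stone_white in the frame of home_right between -0.003 and 0.003 m) or (x of stone_white in the frame of home_left between -0.003 and 0.003 m and y of stone_white in the frame of home_left between -0.003 and 0.003 m and z of stone_white in the frame of home_left between -0.003 and 0.003 m and angle between the x axis of each of stone_white, stone_grey and the x axis of tray, either way round below 0.035 rad and angle between the z axis of each of stone_white, stone_grey and the z axis of tray, either way round below 0.035 rad and x of stone_grey in the frame of home_right between -0.003 and 0.003 m and y of stone_grey in the frame of home_right between -0.003 and 0.003 m and z of stone_grey in the frame of home_right between -0.003 and 0.003 m))); the robot touches nothing.
It fails at once if the stone that was already home is moved more than 6 mm (both stones have moved) (distance of each of stone_grey, stone_white from where it was at the start of the episode above 0.006 m).
It fails at once if a stone is dropped: it moves faster than 0.6 m/s with no finger on it (a fall of about 20 mm) ((linear speed of stone_grey above 0.6 m/s and contact force between the fingers and stone_grey below 0.05 N) or (linear speed of stone_white above 0.6 m/s and contact force between the fingers and stone_white below 0.05 N)).
It fails at once if a bystander is moved more than 30 mm (distance of any of lapping_block, knife, mug, pepper_mill, soap_bottle, salt_jar from where it was at the start of the episode above 0.03 m).
It also fails if it takes over 59 s, if anything falls off the work surface, if the arm or the gripper's body presses on something with over 40 N, if the wrist force passes 120 N, or if a joint passes its speed limit or range.

## Robot

A 6-joint arm with a two-finger parallel gripper is mounted at the origin on the work surface. World frame = base frame: x ahead of the robot, y to its left, z up, the work surface at z = 0. Lengths are in m, angles in rad, forces in N, time in s.
With the tool pointing down it reaches from about 0.275 to 0.975 m from the base axis. Payload 8.4 kg.
Tool frame: the origin (TCP) lies at the very end of the fingers, on their centre line; the grasp point (between the pads) lies 19 mm behind it; z points along the fingers, y is the line along which they close (so a half turn about z gives the same grasp; the last joint's range is limited). The gripper opens to 92 mm and grips with 3 to 60 N. Pads are 20 mm wide; open, the fingers measure 128 mm over their backs; the gripper's body (75 mm by 189 mm) begins 69 mm behind the grasp point.
Start: joints at [-1.27, 0.353, 1.633, -0, 1.155, -0.002], TCP at [0.186, -0.597, 0.179] pointing down, gripper open.
Joint ranges: [-2.63, 2.63], [-0.92, 2.1], [0.06, 2.66], [-1.3, 4.44], [0, 2.69], [-3.02, 3.02]. Speed limits (rad/s): [2.22, 2.22, 2.79, 3.14, 3.14, 3.14].

## Interface

Orientations are given as a unit quaternion [w, x, y, z].
In Python, from station import ctrl gives the robot as it stands. The module is installed in compiled form; this text tells all that it offers.
- The arm moves only by the shell command python3 -m inch 'ROWS' [FORCE]. ROWS is JSON, a list of rows, each an object of numbers: "x", "y", "z": the shift along the tool's x, y, z in cm; "turn": the turn about the tool's z in rad; "claw": the closure, from -1 (fully open) to 1 (shut), so that 0 is half open. A call has 1 to 12 rows; each row is the pose to reach, as a shift and turn from the pose commanded when the call began, along the tool's axes at that moment; what a row does not reach only later rows make up. A row lasts 1/12 s, in which the tool goes at most 41.7 mm and 7.16 degrees, less where a joint would pass 70% of its speed; a pose out of reach is approached as far as the arm can. A call with a gripper value outside its range is refused whole. The fingers move at their own pace and stop on an object; FORCE is the grip in N (left out, the last holds). Time passes only in rows, so rows that repeat a pose let the fingers close. It gives the time, the measured TCP pose, the force, the opening and the grip force at its end, in the units of the state.
- ctrl.read_state(): the state, without advancing time (a new reading comes with each control period).
- ctrl.snapshot(name): name is "scene" or "top" or "wrist"; returns (picture, depth): 400x640x3 uint8, red, green, blue; 400x640 float32, m along the optical axis (not along the pixel's ray), 0 where there is no reading.
- ctrl.calibration(name): a dict with "camera_matrix" (3x3 intrinsics, pixels), "R" (3x3) and "t" (3): a world point X has camera coordinates R X + t. Camera axes: x right, y down, z forward; pixel columns grow to the right and rows downward; lengths in m; the calibration is good to about 2 mm. A picture is of the moment at which its call begins: read the wrist's pose just before it. calibration takes no time and is no camera call; for the wrist camera it gives the pose at the moment of the call.
- ctrl.close_job(): hands the job in; it is judged then, once.
The state is a dict: "t": time; "joints": joint angles; "qd": joint speeds; "joint_efforts": joint torques, N m; "tool_pos": TCP position; "orientation": TCP orientation; "contact_force": force on the tool from outside, world axes, zero at the start; "torque": the same for the moment, N m; "finger_gap": finger opening in m; "gripper_force": force on a finger pad.
Only numpy, scipy, OpenCV 4.12 (cv2) and the standard library are available. Lean on these libraries where they do the work, as an engineer would, in place of code of your own. Each camera call takes 0.05 s, during which the arm holds its last target. There are 200 camera calls.

## Working session

There is one attempt and no reset: what is moved stays moved. The work goes in short steps, Python scripts to look and compute and a shell command to move; the robot and the scene stay as the last step left them, time stands still between calls to the robot, and variables do not carry over. Pictures are saved under pics/ and viewed, at most 10 in all, crops included, and the job is handed in when it is done.

```bash
mkdir -p pics
cat > h.py <<'E'
import numpy as np, cv2
from station import ctrl
def snap(n,f):
    c=ctrl.calibration(n); p,d=ctrl.snapshot(n)
    cv2.imwrite('pics/'+f+'.png',p[:,:,::-1]); np.savez('pics/'+f+'.npz',p=p,d=d,K=c['camera_matrix'],R=c['R'],t=c['t'])
def load(f): return np.load('pics/'+f+'.npz')
def ray(f,uv,z):
    s=load(f); uv=np.atleast_2d(np.array(uv,float)); R=np.array(s['R']);C=-R.T@s['t']
    d=(R.T@np.linalg.inv(s['K'])@np.c_[uv,np.ones(len(uv))].T).T
    return C+d*((z-C[2])/d[:,2])[:,None]
def cloud(f):
    s=load(f);d=s['d'];v,u=np.mgrid[:400,:640]
    P=np.stack([u,v,np.ones_like(u)],-1)@np.linalg.inv(s['K']).T*d[...,None]
    return (P-s['t'])@s['R']
E
python3 -c "
from h import *
snap('scene','s0');snap('top','t0');print(ctrl.read_state())"
```

```text
{'t': 0.1, 'joints': array([-1.27039669e+00,  3.53551575e-01,  1.63400865e+00, -2.33135105e-05,
        1.15520875e+00, -2.39610735e-03]), 'qd': array([ 0.00172302, -0.00069538, -0.00300685, -0.00041825, -0.00025124,
       -0.0010505 ]), 'joint_efforts': array([ 3.84604364e-04, -5.94902623e+01, -3.34930265e+01,  6.99240225e-02,
        1.82623597e-02, -3.32032130e-05]), 'tool_pos': array([ 0.18622686, -0.59612898,  0.17817773]), 'orientation': array([-5.80059610e-04,  9.88560335e-01,  1.50824795e-01, -9.78564755e-05]), 'contact_force': array([ 0.11857832,  0.23603093, -0.66030441]), 'torque': array([-0.02908463,  0.00678432,  0.02484686]), 'gripper_force': 0.0, 'finger_gap': 0.0920224775002546}
```

View pics/t0.png

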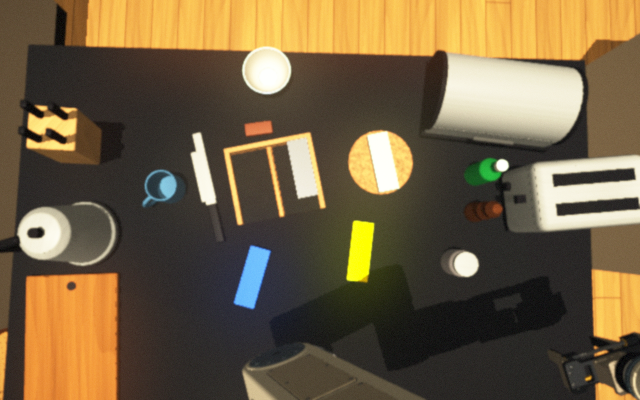

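View pics/s0.png

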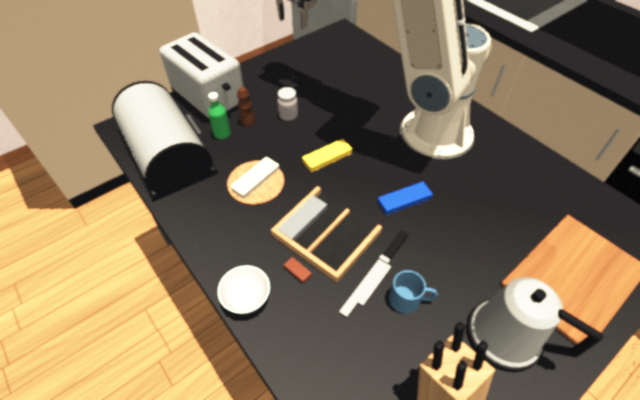

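The top view shows the grey stone home in the right bay (303,167), the left bay free, and the white stone on the cork mat (382,162). The yellow (360,250) and blue (252,277) blocks are look-alikes.

```bash
cat > a.py <<'E'
from h import *
s=load('t0');p=s['p'];P=cloud('t0')
hsv=cv2.cvtColor(p,cv2.COLOR_RGB2HSV)
m=((hsv[...,1]<50)&(hsv[...,2]>190)).astype(np.uint8);m[:,:340]=0;m[:,420:]=0;m[:120]=0;m[200:]=0
r=cv2.minAreaRect(cv2.findNonZero(m));b=cv2.boxPoints(r);w=ray('t0',b,.033)
print('white',w.round(3).tolist(),w.mean(0),np.linalg.norm(np.roll(w,1,0)-w,axis=1), np.median(P[m>0],0))
for n,uv in dict(trayFL=(225,148),trayFR=(310,133),NR=(325,206),NL=(238,223)).items(): print(n,ray('t0',uv,.03).round(3),P[uv[1],uv[0]].round(3))
for n,uv in dict(mug=(162,187),knife1=(197,135),knife2=(220,240),yel=(360,250)).items(): print(n,ray('t0',uv,.0).round(3))
E
python3 a.py; python3 -c "
from h import *
c=ctrl.calibration('wrist');T=ctrl.read_state();print(c, -np.array(c['R']).T@c['t'])"
```

```text
white [[0.7, -0.158, 0.033], [0.714, -0.213, 0.033], [0.556, -0.247, 0.033], [0.543, -0.192, 0.033]] [ 0.62846603 -0.20246514  0.033     ] [0.16096227 0.05673562 0.1612925  0.0561835 ] [ 0.62665835 -0.20262473  0.03198452]
trayFL [[0.655 0.229 0.03 ]] [0.656 0.23  0.029]
trayFR [[ 0.703 -0.001  0.03 ]] [ 0.71  -0.001 -0.001]
NR [[ 0.503 -0.046  0.03 ]] [ 0.505 -0.047 -0.   ]
NL [[0.452 0.187 0.03 ]] [0.452 0.188 0.029]
mug [[0.548 0.405 0.   ]]
knife1 [[0.697 0.315 0.   ]]
knife2 [[0.405 0.24  0.   ]]
yel [[ 0.384 -0.146  0.   ]]
{'camera_matrix': array([[295.31121172,   0.        , 317.98616561],
       [  0.        , 295.31121172, 197.6735562 ],
       [  0.        ,   0.        ,   1.        ]]), 'R': array([[ 2.98639695e-01, -9.54365895e-01,  2.64513810e-04],
       [-9.12569680e-01, -2.85479698e-01,  2.92776229e-01],
       [-2.79340135e-01, -8.76759911e-02, -9.56180950e-01]]), 't': array([-0.62298489, -0.03425631,  0.3905261 ])} [ 0.26387636 -0.57009525  0.38360784]
```

```bash
python3 -m inch '[{"z":-4},{"z":-8},{"x":4,"y":-2,"z":-8},{"x":8,"y":-3.6,"z":-8},{"x":11.5,"y":-5.2,"z":-8,"turn":0.09},{"x":15,"y":-6.8,"z":-8,"turn":0.09},{"x":18.5,"y":-8.4,"z":-8,"turn":0.09},{"x":22,"y":-10,"z":-8,"turn":0.09},{"x":25.5,"y":-11.6,"z":-8,"turn":0.09},{"x":29,"y":-13.2,"z":-8,"turn":0.09},{"x":32,"y":-14.5,"z":-8,"turn":0.09},{"x":34,"y":-15.4,"z":-8,"turn":0.09}]'
```

```text
schema error: expected keys x, y, z, turn, claw
```

```bash
python3 -m inch '[{"x":0,"y":0,"z":-4,"turn":0,"claw":-1},{"x":0,"y":0,"z":-8,"turn":0,"claw":-1},{"x":4,"y":-2,"z":-8,"turn":0,"claw":-1},{"x":8,"y":-3.6,"z":-8,"turn":0,"claw":-1},{"x":11.5,"y":-5.2,"z":-8,"turn":0.09,"claw":-1},{"x":15,"y":-6.8,"z":-8,"turn":0.09,"claw":-1},{"x":18.5,"y":-8.4,"z":-8,"turn":0.09,"claw":-1},{"x":22,"y":-10,"z":-8,"turn":0.09,"claw":-1},{"x":25.5,"y":-11.6,"z":-8,"turn":0.09,"claw":-1},{"x":29,"y":-13.2,"z":-8,"turn":0.09,"claw":-1},{"x":32,"y":-14.5,"z":-8,"turn":0.09,"claw":-1},{"x":34,"y":-15.4,"z":-8,"turn":0.09,"claw":-1}]'
```

```text
t: 1.1
tool_pos: [0.4669, -0.3458, 0.2585]
orientation: [-0.0, 0.994, 0.107, 0.0]
contact_force: [-0.3, 1.2, 0.3]
finger_gap: 0.0918
gripper_force: 0.0
```

```bash
cat >> h.py <<'E'
def pose():
    s=ctrl.read_state();w,x,y,z=s['orientation']
    X=np.array([1-2*(y*y+z*z),2*(x*y+w*z)]);return np.array(s['tool_pos']),np.arctan2(X[1],X[0]),s
def go(target,yaw=None):
    p,a,s=pose();d=np.array(target)-p
    print('t',s['t'],'at',p.round(4),'yaw',round(a,4),'F',s['contact_force'].round(2),'gap',round(s['finger_gap'],4),
     'shift cm',round(100*(d[0]*np.cos(a)+d[1]*np.sin(a)),2),round(100*(d[0]*np.sin(a)-d[1]*np.cos(a)),2),round(-100*d[2],2),'turn',None if yaw is None else round(a-yaw,4))
E
python3 -c "
from h import *
go([.628,-.2025,.25],.213);snap('wrist','w0')"
```

```text
t 1.1 at [ 0.4669 -0.3458  0.2585] yaw 0.2143 F [-0.29  1.16  0.32] gap 0.0918 shift cm 18.79 -10.57 0.85 turn 0.0013
```

View pics/w0.png

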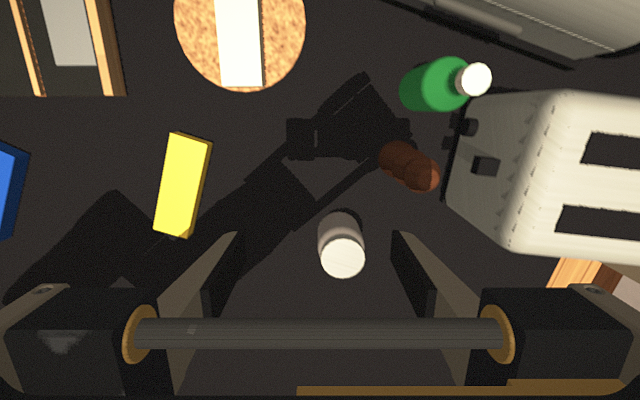

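The wrist view shows the stone only partly, at (240,40). I'll look again from a place that shows both tray and stone.

```bash
python3 -m inch '[{"x":1,"y":-4,"z":1,"turn":0,"claw":-1},{"x":2,"y":-8,"z":2,"turn":0,"claw":-1},{"x":3,"y":-12,"z":3,"turn":0,"claw":-1},{"x":4,"y":-16,"z":3,"turn":0,"claw":-1},{"x":5,"y":-20,"z":3,"turn":0,"claw":-1},{"x":6,"y":-24,"z":3,"turn":0,"claw":-1},{"x":6,"y":-28,"z":3,"turn":0,"claw":-1},{"x":6,"y":-28,"z":3,"turn":0,"claw":-1},{"x":6,"y":-28,"z":3,"turn":0,"claw":-1},{"x":6,"y":-28,"z":3,"turn":0,"claw":-1}]'
python3 -c "
from h import *
go([.628,-.2025,.25],.213);snap('wrist','w1')"
```

```text
t: 1.98
tool_pos: [0.4645, -0.0621, 0.2288]
orientation: [0.0, 0.994, 0.107, 0.0]
contact_force: [-0.1, -0.2, -0.2]
finger_gap: 0.0922
gripper_force: 0.0
t 1.9833 at [ 0.4645 -0.0621  0.2288] yaw 0.2139 F [-0.05 -0.15 -0.18] gap 0.0922 shift cm 12.99 17.19 -2.12 turn 0.0009
```

View pics/w1.png

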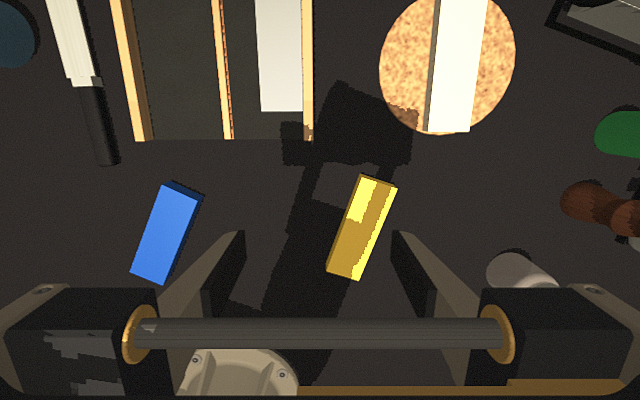

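Near tray edges (y≈140 px) and the stone's near end (430–470,130) are visible, but far edges are cut off; backing off and up.

```bash
python3 -m inch '[{"x":-3,"y":0,"z":-2,"turn":0,"claw":-1},{"x":-6,"y":-1,"z":-4,"turn":0,"claw":-1},{"x":-9,"y":-1,"z":-6,"turn":0,"claw":-1},{"x":-11,"y":-1,"z":-8,"turn":0,"claw":-1},{"x":-11,"y":-1,"z":-8,"turn":0,"claw":-1},{"x":-11,"y":-1,"z":-8,"turn":0,"claw":-1},{"x":-11,"y":-1,"z":-8,"turn":0,"claw":-1}]'
python3 -c "
from h import *
go([.628,-.2025,.25],.213);snap('wrist','w2')"
```

```text
t: 2.62
tool_pos: [0.3553, -0.0761, 0.3084]
orientation: [0.0, 0.994, 0.105, 0.0]
contact_force: [0.4, -0.0, 0.3]
finger_gap: 0.0918
gripper_force: 0.0
t 2.6167 at [ 0.3553 -0.0761  0.3084] yaw 0.2107 F [ 0.38 -0.01  0.31] gap 0.0918 shift cm 24.03 18.06 5.84 turn -0.0023
```

View pics/w2.png

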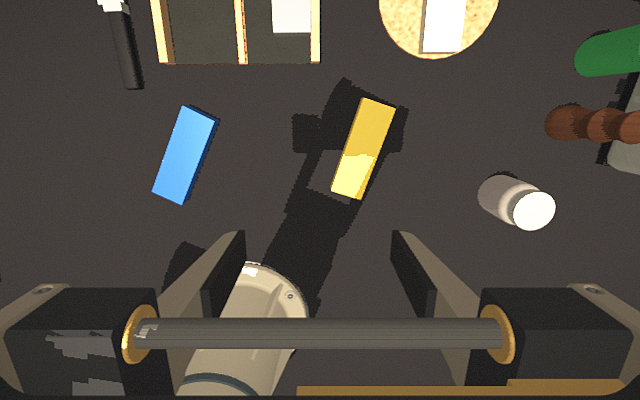

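Wrong way: the camera tilts back toward the robot, so the far edges need a forward position.

```bash
python3 -m inch '[{"x":4,"y":0,"z":0,"turn":0,"claw":-1},{"x":8,"y":1,"z":1,"turn":0,"claw":-1},{"x":12,"y":1,"z":2,"turn":0,"claw":-1},{"x":16,"y":1,"z":3,"turn":0,"claw":-1},{"x":20,"y":1,"z":3,"turn":0,"claw":-1},{"x":24,"y":1,"z":3,"turn":0,"claw":-1},{"x":24,"y":1,"z":3,"turn":0,"claw":-1},{"x":24,"y":1,"z":3,"turn":0,"claw":-1},{"x":24,"y":1,"z":3,"turn":0,"claw":-1},{"x":24,"y":1,"z":3,"turn":0,"claw":-1}]'
python3 -c "
from h import *
go([.628,-.2025,.25],.213);snap('wrist','w3')"
```

```text
t: 3.5
tool_pos: [0.5906, -0.0346, 0.278]
orientation: [-0.0, 0.994, 0.106, -0.001]
contact_force: [-0.5, 0.4, 0.7]
finger_gap: 0.0921
gripper_force: 0.0
t 3.5 at [ 0.5906 -0.0346  0.278 ] yaw 0.2126 F [-0.49  0.35  0.66] gap 0.0921 shift cm 0.12 17.2 2.8 turn -0.0004
```

View pics/w3.png

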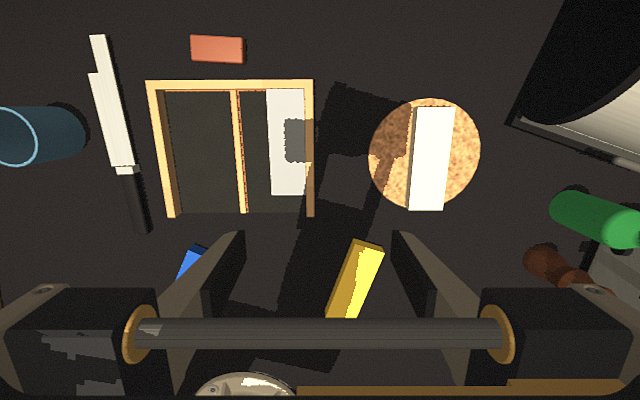

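Both are in view: tray corners (146,80), (313,80), (314,216), (170,217); white stone (410–453, 106–210).

```bash
cat > b.py <<'E'
from h import *
f='w3';s=load(f);p=s['p'];P=cloud(f);hsv=cv2.cvtColor(p,cv2.COLOR_RGB2HSV)
def rect(m,z):
    v,u=np.nonzero(m);Q=ray(f,np.c_[u,v],z)[:,:2]
    c,sz,a=cv2.minAreaRect((Q*1000).astype(np.float32));return np.round(c,1),np.round(sz,1),round(a,2),len(u)
def big(m):
    n,l,st,_=cv2.connectedComponentsWithStats(m.astype(np.uint8));return l==1+np.argmax(st[1:,4])
m=(hsv[...,1]<70)&(hsv[...,2]>150)&(P[...,2]>.02)&(P[...,2]<.06);m[:,:395]=0;m[:,470:]=0;m[:95]=0;m[225:]=0
m=big(m);print('stone',rect(m,.033),'z',np.median(P[m][:,2]))
w=(hsv[...,0]<28)&(hsv[...,1]>60)&(P[...,2]>.022)&(P[...,2]<.038);w[:,330:]=0;w[:70]=0;w[225:]=0;w[:,:140]=0
w=big(w);print('tray',rect(w,.03),'z',np.median(P[w][:,2]))
# line fits: left fence (outer edge) & end stop outer edge, on z=.03
L=[(np.nonzero(w[r])[0][0],r) for r in range(95,210)]
E=[(c,np.nonzero(w[:,c])[0][0]) for c in range(160,305)]
N=[]
for n,uv in (('left',L),('end',E)):
    Q=ray(f,uv,.03)[:,:2].astype(np.float32);vx,vy,x0,y0=cv2.fitLine(Q,cv2.DIST_HUBER,0,.01,.01).ravel();N.append((vx,vy,x0,y0))
    print(n,'ang deg',np.degrees(np.arctan2(vy,vx)),x0,y0)
g=(P[...,2]>.026)&(hsv[...,1]<60)&(hsv[...,2]>60)&(P[...,2]<.042);g[:,:262]=0;g[:,306:]=0;g[:85]=0;g[200:]=0
g=big(g);print('grey',rect(g,.033))
o=p.copy();o[m]=(255,0,0);o[w]=(0,255,0);o[g]=(0,0,255);cv2.imwrite('pics/o.png',o[60:240,130:480,::-1])
E
python3 b.py
```

```text
stone (array([ 629.6, -201.1]), array([157.8,  54.1]), 12.5, 3626) z 0.03271525358831095
tray (array([578. ,  95.1]), array([209.1, 239.7]), 12.46, 3762) z 0.02917019772488894
left ang deg 12.4833355 0.5518401 0.21122386
end ang deg -77.26289 0.678062 0.122664295
grey (array([607.5,  19.3]), array([156.9,  55.6]), 12.3, 3867)
```

View pics/o.png

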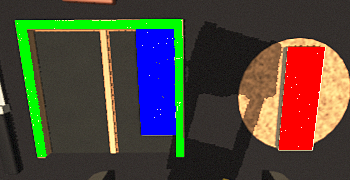

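```bash
python3 -m inch '[{"x":0.2,"y":4,"z":1,"turn":-0.006,"claw":-1},{"x":0.2,"y":8,"z":4,"turn":-0.006,"claw":-1},{"x":0.2,"y":12,"z":7,"turn":-0.006,"claw":-1},{"x":0.2,"y":16,"z":10,"turn":-0.006,"claw":-1},{"x":0.2,"y":17.1,"z":13,"turn":-0.006,"claw":-1},{"x":0.2,"y":17.1,"z":16,"turn":-0.006,"claw":-1},{"x":0.2,"y":17.1,"z":19,"turn":-0.006,"claw":-1},{"x":0.2,"y":17.1,"z":20,"turn":-0.006,"claw":-1},{"x":0.2,"y":17.1,"z":20,"turn":-0.006,"claw":-1},{"x":0.2,"y":17.1,"z":20,"turn":-0.006,"claw":-1},{"x":0.2,"y":17.1,"z":20,"turn":-0.006,"claw":-1}]'
python3 -c "
from h import *
go([.6295,-.201,.012],.218)"
```

```text
t: 4.47
tool_pos: [0.6312, -0.2013, 0.0816]
orientation: [0.001, 0.994, 0.109, 0.002]
contact_force: [-0.0, 1.0, 0.9]
finger_gap: 0.092
gripper_force: 0.0
t 4.4667 at [ 0.6312 -0.2013  0.0816] yaw 0.2192 F [-0.02  1.    0.89] gap 0.092 shift cm -0.16 -0.06 6.96 turn 0.0012
```

```bash
python3 -m inch '[{"x":-0.1,"y":0,"z":2,"turn":0,"claw":-1},{"x":-0.1,"y":0,"z":4,"turn":0,"claw":-1},{"x":-0.1,"y":0,"z":5.5,"turn":0,"claw":-1},{"x":-0.1,"y":0,"z":6.3,"turn":0,"claw":-1},{"x":-0.1,"y":0,"z":6.9,"turn":0,"claw":-1},{"x":-0.1,"y":0,"z":6.9,"turn":0,"claw":-1},{"x":-0.1,"y":0,"z":6.9,"turn":0,"claw":-1}]' 
python3 -m inch '[{"x":0,"y":0,"z":0,"turn":0,"claw":0.3},{"x":0,"y":0,"z":0,"turn":0,"claw":0.4},{"x":0,"y":0,"z":0,"turn":0,"claw":0.4},{"x":0,"y":0,"z":0,"turn":0,"claw":0.6},{"x":0,"y":0,"z":0,"turn":0,"claw":0.6},{"x":0,"y":0,"z":0,"turn":0,"claw":0.6},{"x":0,"y":0,"z":0,"turn":0,"claw":0.6},{"x":0,"y":0,"z":0,"turn":0,"claw":0.6}]' 30
python3 -c "
from h import *
go([.6295,-.201,.012],.218)"
```

```text
t: 5.05
tool_pos: [0.6295, -0.2014, 0.011]
orientation: [0.0, 0.994, 0.109, 0.001]
contact_force: [0.1, -0.2, 0.2]
finger_gap: 0.0919
gripper_force: 0.0
t: 5.72
tool_pos: [0.6286, -0.2013, 0.0097]
orientation: [-0.0, 0.994, 0.109, -0.0]
contact_force: [0.8, 1.1, -1.3]
finger_gap: 0.0407
gripper_force: 0.0
t 5.7167 at [ 0.6286 -0.2013  0.0097] yaw 0.2187 F [ 0.82  1.08 -1.26] gap 0.0407 shift cm 0.09 -0.01 -0.23 turn 0.0007
```

Opening 41 mm with no grip force isn't a 55 mm stone; look before anything else.

```bash
python3 -c "
from h import *
snap('wrist','w4');snap('scene','s4')
a=cv2.imread('pics/w4.png');b=cv2.imread('pics/s4.png')[100:260,170:410]
cv2.imwrite('pics/c4.png',np.vstack([cv2.resize(a,(480,300)),cv2.resize(b,(480,300))]))"
```

```text
(no output)
```

View pics/c4.png

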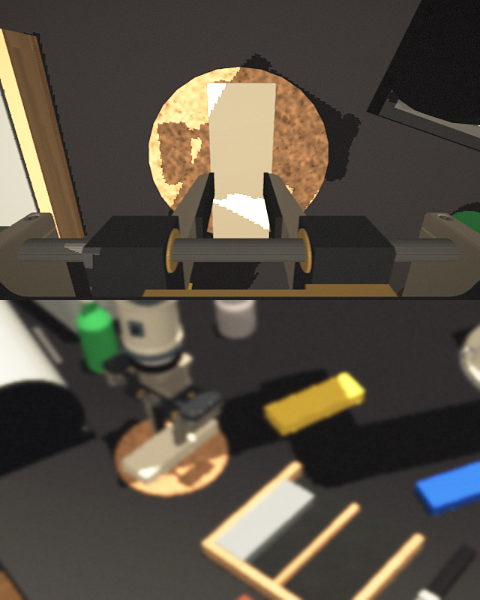

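The fingers straddle the stone, at about its width (composite x≈210–268). Re-read the gripper.

```bash
python3 -m inch '[{"x":0,"y":0,"z":0,"turn":0,"claw":0.6},{"x":0,"y":0,"z":0,"turn":0,"claw":0.6},{"x":0,"y":0,"z":0,"turn":0,"claw":0.6}]' 30
python3 -c "
from h import *
p,a,s=pose();print(s['gripper_force'],s['finger_gap'],s['joint_efforts'])
f='w4';q=load(f)['p'];P=cloud(f)
m=(P[...,2]>.027)&(P[...,2]<.039);m[:105]=0;m[250:]=0;m[:,270:385]&=True;m[:,:270]=0;m[:,385:]=0
for r in (120,160,200,230):
  u=np.nonzero(m[r])[0]
  if len(u): print(r,u[0],u[-1],P[r,u[0]].round(4),P[r,u[-1]].round(4))
"
```

```text
t: 6.07
tool_pos: [0.6286, -0.2013, 0.0097]
orientation: [-0.0, 0.994, 0.109, -0.0]
contact_force: [-0.1, 0.6, -0.0]
finger_gap: 0.0185
gripper_force: 0.0
0.0 0.018484835729628026 [-1.09150038e-03 -6.86690927e+01 -2.68550760e+01  3.93186801e-02
 -5.67939179e-02  4.78963523e-05]
120 276 366 [ 0.6955 -0.1591  0.0326] [ 0.7072 -0.2116  0.033 ]
160 278 364 [ 0.6722 -0.1647  0.0332] [ 0.6836 -0.2169  0.0325]
200 279 363 [ 0.6462 -0.1698  0.0316] [ 0.6579 -0.2234  0.0312]
230 285 361 [ 0.6269 -0.1776  0.0331] [ 0.637  -0.2277  0.0308]
```

```bash
python3 -c "
from h import *
snap('wrist','w5')
a=load('w4');b=load('w5');P=cloud('w5');P4=cloud('w4')
d=np.abs(a['p'].astype(int)-b['p']).max(2)>40
v,u=np.nonzero(d);print('changed',d.sum(),u.min(),u.max(),v.min(),v.max())
# robot pixels: points well above stone
for r in (215,225,235,245,260,280,300):
  for nm,Q in (('w4',P4),('w5',P)):
    z=Q[r,240:400:8,2];print(r,nm,(z*1000).round().astype(int).tolist())
"
```

```text
changed 15401 5 529 48 395
215 w4 [8, 8, 7, 7, 7, 32, 32, 33, 33, 32, 32, 32, 32, 34, 32, 215, 8, 8, 8, 8]
215 w5 [7, 7, 8, 8, 7, 31, 32, 32, 34, 33, 34, 34, 33, 33, 32, 33, 7, 9, 8, 6]
225 w4 [8, 8, 7, 8, 7, 32, 33, 33, 33, 33, 32, 33, 32, 33, 33, 34, 8, 8, 7, 7]
225 w5 [7, 6, 10, 8, 8, 34, 32, 32, 33, 32, 32, 33, 33, 33, 32, 33, 8, 8, 8, 7]
235 w4 [7, 7, 8, 51, 52, 53, 33, 33, 33, 33, 31, 32, 33, 33, 53, 51, 51, 8, 7, 7]
235 w5 [7, 7, 7, 9, 8, 8, 51, 54, 32, 32, 33, 32, 55, 52, 52, 32, 8, 7, 8, 7]
245 w4 [8, 7, 8, 66, 67, 67, 32, 32, 32, 33, 32, 33, 32, 33, 56, 66, 65, 65, 9, 8]
245 w5 [7, 8, 7, 7, 8, 65, 66, 66, 32, 32, 32, 33, 68, 66, 65, 33, 8, 8, 8, 8]
260 w4 [8, 84, 84, 84, 83, 73, 32, 31, 33, 32, 33, 33, 33, 33, 59, 83, 84, 83, 83, 8]
260 w5 [7, 7, 8, 8, 84, 85, 83, 83, 31, 32, 32, 33, 84, 82, 83, 84, 8, 7, 7, 8]
280 w4 [102, 103, 102, 101, 99, 75, 33, 33, 32, 32, 33, 32, 33, 33, 32, 91, 100, 102, 102, 102]
280 w5 [8, 9, 8, 102, 103, 102, 101, 101, 32, 32, 33, 31, 86, 101, 102, 102, 102, 102, 7, 8]
300 w4 [116, 117, 116, 109, 103, 8, 33, 32, 33, 33, 33, 32, 33, 33, 33, 94, 107, 110, 117, 118]
300 w5 [144, 144, 144, 145, 142, 118, 107, 107, 33, 33, 33, 33, 88, 108, 117, 117, 145, 145, 145, 144]
```

```bash
python3 -c "
from h import *
p,a,s=pose();print(p,a)
for f in('w3','w4','w5'):
  q=load(f);print(f,'cam',(-q['R'].T@q['t']).round(4))
  P=cloud(f)
  if f=='w3': continue
  for c in range(270,376,4):
    col=P[200:300,c];k=np.nonzero((col[:,2]>.037)&(col[:,2]<.2))[0]
    if len(k): print(c,200+k[0],(col[k[0]]*1000).round(1).tolist(), end=' | ')
  print()
"
```

```text
[ 0.62862922 -0.2012949   0.00974751] 0.21882233906953585
w3 cam [ 0.6704 -0.0156  0.4833]
w4 cam [ 0.708  -0.1818  0.2152]
270 232 [629.5, -169.1, 46.6] | 274 231 [629.8, -171.3, 44.6] | 278 231 [630.6, -173.8, 45.1] | 282 230 [632.3, -176.1, 46.3] | 350 233 [638.6, -218.2, 44.0] | 354 230 [641.4, -219.9, 44.8] | 358 231 [641.4, -222.5, 45.2] | 362 231 [641.5, -225.2, 44.0] | 366 233 [642.5, -226.8, 48.5] | 370 234 [642.9, -229.0, 49.6] | 374 239 [643.1, -230.2, 56.7] | 
w5 cam [ 0.708  -0.1818  0.2152]
270 258 [630.9, -174.1, 80.0] | 274 250 [631.2, -174.9, 71.4] | 278 242 [630.1, -175.6, 59.0] | 282 235 [630.9, -176.8, 50.2] | 286 233 [631.4, -178.9, 47.4] | 290 231 [632.3, -181.1, 45.2] | 294 231 [632.8, -183.5, 45.1] | 298 230 [634.1, -185.8, 45.3] | 302 230 [634.8, -188.2, 45.7] | 334 230 [639.0, -207.6, 45.5] | 338 230 [639.5, -210.1, 45.3] | 342 231 [639.3, -212.7, 45.1] | 346 232 [639.6, -215.1, 46.3] | 350 233 [640.6, -217.1, 49.0] | 354 237 [640.4, -219.2, 53.3] | 358 244 [640.8, -220.2, 63.2] | 362 252 [641.4, -220.8, 73.7] | 366 259 [641.9, -221.5, 81.9] | 370 267 [642.2, -222.2, 89.9] | 374 274 [642.3, -222.9, 96.1] |
```

The fingers closed *above* the stone: their visible tips are at z≈45 mm though the state says 10 mm. Check whether that offset is also there with the gripper open.

```bash
python3 -m inch '[{"x":0,"y":0,"z":0,"turn":0,"claw":-0.5},{"x":0,"y":0,"z":0,"turn":0,"claw":-1},{"x":0,"y":0,"z":0,"turn":0,"claw":-1},{"x":0,"y":0,"z":0,"turn":0,"claw":-1},{"x":0,"y":0,"z":0,"turn":0,"claw":-1},{"x":0,"y":0,"z":0,"turn":0,"claw":-1},{"x":0,"y":0,"z":0,"turn":0,"claw":-1},{"x":0,"y":0,"z":0,"turn":0,"claw":-1},{"x":0,"y":0,"z":0,"turn":0,"claw":-1},{"x":0,"y":0,"z":0,"turn":0,"claw":-1},{"x":0,"y":0,"z":0,"turn":0,"claw":-1},{"x":0,"y":0,"z":0,"turn":0,"claw":-1}]'
python3 -c "
from h import *
snap('wrist','w6')
for f,tz in(('w3',.278),('w6',pose()[0][2])):
  P=cloud(f)
  for c in (220,228,236,242,394,398,404,412,420):
    col=P[200:300,c];k=np.nonzero((col[:,2]>.037+(tz>.1)*.1)&(col[:,2]<.7))[0]
    if len(k): print(f,c,200+k[0],((col[k[0]])*1000).round(1).tolist(),'rel tcp',round(col[k[0],2]-tz,4))
p=load('w6')
"
```

```text
t: 7.12
tool_pos: [0.6287, -0.2013, 0.0098]
orientation: [-0.0, 0.994, 0.109, 0.0]
contact_force: [-0.1, 0.5, -1.0]
finger_gap: 0.0918
gripper_force: 0.0
w3 220 237 [585.9, 25.5, 322.6] rel tcp 0.0446
w3 228 232 [586.8, 22.8, 315.9] rel tcp 0.0379
w3 236 231 [586.8, 18.8, 312.4] rel tcp 0.0344
w3 242 230 [588.7, 15.0, 313.3] rel tcp 0.0353
w3 394 230 [609.1, -77.2, 314.4] rel tcp 0.0364
w3 398 231 [609.7, -79.1, 316.4] rel tcp 0.0384
w3 404 232 [609.2, -83.6, 314.7] rel tcp 0.0367
w3 412 234 [610.0, -87.5, 317.6] rel tcp 0.0396
w3 420 242 [611.2, -87.6, 331.1] rel tcp 0.0531
w6 220 237 [623.9, -141.5, 55.1] rel tcp 0.0453
w6 228 232 [623.7, -143.6, 46.1] rel tcp 0.0363
w6 236 231 [624.8, -148.1, 44.8] rel tcp 0.035
w6 242 230 [626.5, -151.8, 45.4] rel tcp 0.0356
w6 394 230 [647.1, -244.1, 45.5] rel tcp 0.0357
w6 398 231 [647.1, -246.7, 45.7] rel tcp 0.0359
w6 404 232 [647.5, -250.2, 46.4] rel tcp 0.0366
w6 412 234 [648.7, -253.8, 50.3] rel tcp 0.0405
w6 420 242 [649.1, -254.6, 62.0] rel tcp 0.0522
```

The offset is constant: the real fingertips are 35 mm above the reported TCP (x, y agree). I'll work with tip = z + 35 mm and descend 3.3 cm watching force.

```bash
python3 -m inch '[{"x":0,"y":0,"z":0.8,"turn":0,"claw":-1},{"x":0,"y":0,"z":1.6,"turn":0,"claw":-1},{"x":0,"y":0,"z":2.2,"turn":0,"claw":-1},{"x":0,"y":0,"z":2.6,"turn":0,"claw":-1},{"x":0,"y":0,"z":2.6,"turn":0,"claw":-1},{"x":0,"y":0,"z":2.6,"turn":0,"claw":-1}]'
python3 -m inch '[{"x":0,"y":0,"z":0.3,"turn":0,"claw":-1},{"x":0,"y":0,"z":0.5,"turn":0,"claw":-1},{"x":0,"y":0,"z":0.6,"turn":0,"claw":-1},{"x":0,"y":0,"z":0.6,"turn":0,"claw":-1},{"x":0,"y":0,"z":0.6,"turn":0,"claw":0},{"x":0,"y":0,"z":0.6,"turn":0,"claw":0},{"x":0,"y":0,"z":0.6,"turn":0,"claw":0},{"x":0,"y":0,"z":0.6,"turn":0,"claw":0},{"x":0,"y":0,"z":0.6,"turn":0,"claw":0},{"x":0,"y":0,"z":0.6,"turn":0,"claw":0},{"x":0,"y":0,"z":0.6,"turn":0,"claw":0},{"x":0,"y":0,"z":0.6,"turn":0,"claw":0}]' 30
```

```text
t: 7.67
tool_pos: [0.6283, -0.2012, -0.0168]
orientation: [-0.0, 0.994, 0.109, -0.0]
contact_force: [0.6, -0.1, -0.1]
finger_gap: 0.0918
gripper_force: 0.0
t: 8.67
tool_pos: [0.6288, -0.2016, -0.0221]
orientation: [0.0, 0.994, 0.109, 0.0]
contact_force: [0.0, -2.7, 0.3]
finger_gap: 0.0544
gripper_force: 30.0
```

Gripped: 54.4 mm, 30 N. Lift and carry to over the left bay (tray x=+5, y=+56 mm).

```bash
python3 -m inch '[{"x":0,"y":0,"z":-1,"turn":0,"claw":0},{"x":0,"y":0,"z":-3,"turn":0,"claw":0},{"x":0,"y":0,"z":-5,"turn":0,"claw":0},{"x":0,"y":-1,"z":-7,"turn":0,"claw":0},{"x":0.3,"y":-4,"z":-7,"turn":0,"claw":0},{"x":0.6,"y":-7.5,"z":-7,"turn":0,"claw":0},{"x":0.9,"y":-11,"z":-7,"turn":0,"claw":0},{"x":1.2,"y":-14.5,"z":-7,"turn":0,"claw":0},{"x":1.5,"y":-18,"z":-7,"turn":0,"claw":0},{"x":1.7,"y":-21,"z":-7,"turn":0,"claw":0},{"x":2,"y":-24,"z":-7,"turn":0,"claw":0},{"x":2,"y":-26,"z":-7,"turn":0,"claw":0}]'
python3 -m inch '[{"x":0,"y":-2.5,"z":0,"turn":0,"claw":0},{"x":0,"y":-5,"z":0,"turn":0,"claw":0},{"x":0,"y":-7,"z":0,"turn":0,"claw":0},{"x":0,"y":-8.5,"z":0,"turn":0,"claw":0},{"x":0,"y":-9.6,"z":0,"turn":0,"claw":0},{"x":0,"y":-9.6,"z":0,"turn":0,"claw":0},{"x":0,"y":-9.6,"z":0,"turn":0,"claw":0},{"x":0,"y":-9.6,"z":0,"turn":0,"claw":0}]'
python3 -c "
from h import *
go([.5708,.1509,-.0215],.2175)"
```

```text
t: 9.67
tool_pos: [0.5906, 0.0596, 0.0479]
orientation: [-0.0, 0.994, 0.11, -0.0]
contact_force: [0.2, 0.3, -4.9]
finger_gap: 0.0548
gripper_force: 30.0
t: 10.33
tool_pos: [0.5708, 0.1499, 0.0478]
orientation: [0.0, 0.994, 0.109, -0.0]
contact_force: [-0.1, -0.2, -4.8]
finger_gap: 0.0544
gripper_force: 30.0
t 10.3333 at [0.5708 0.1499 0.0478] yaw 0.2187 F [-0.1  -0.18 -4.75] gap 0.0544 shift cm 0.02 -0.1 6.93 turn 0.0012
```

```bash
python3 -m inch '[{"x":0,"y":-0.1,"z":2,"turn":0,"claw":0},{"x":0,"y":-0.1,"z":4,"turn":0,"claw":0},{"x":0,"y":-0.1,"z":5.2,"turn":0,"claw":0},{"x":0,"y":-0.1,"z":5.9,"turn":0,"claw":0},{"x":0,"y":-0.1,"z":6.3,"turn":0,"claw":0},{"x":0,"y":-0.1,"z":6.6,"turn":0,"claw":0},{"x":0,"y":-0.1,"z":6.7,"turn":0,"claw":0},{"x":0,"y":-0.1,"z":6.7,"turn":0,"claw":0},{"x":0,"y":-0.1,"z":6.7,"turn":0,"claw":0}]'
python3 -m inch '[{"x":0,"y":0,"z":0.1,"turn":0,"claw":0},{"x":0,"y":0,"z":0.2,"turn":0,"claw":0},{"x":0,"y":0,"z":0.2,"turn":0,"claw":0},{"x":0,"y":0,"z":0.2,"turn":0,"claw":0}]'
```

```text
t: 11.08
tool_pos: [0.5712, 0.1516, -0.0186]
orientation: [-0.0, 0.994, 0.109, 0.0]
contact_force: [-0.4, -0.5, -5.5]
finger_gap: 0.0544
gripper_force: 30.0
t: 11.42
tool_pos: [0.5707, 0.1515, -0.0211]
orientation: [-0.0, 0.994, 0.109, 0.0]
contact_force: [-0.1, 0.2, -6.0]
finger_gap: 0.0548
gripper_force: 30.0
```

```bash
python3 -m inch '[{"x":0,"y":0,"z":0.05,"turn":0,"claw":0},{"x":0,"y":0,"z":0.1,"turn":0,"claw":0},{"x":0,"y":0,"z":0.1,"turn":0,"claw":0},{"x":0,"y":0,"z":0.1,"turn":0,"claw":0}]'
python3 -m inch '[{"x":0,"y":0,"z":0.05,"turn":0,"claw":0},{"x":0,"y":0,"z":0.1,"turn":0,"claw":0},{"x":0,"y":0,"z":0.1,"turn":0,"claw":0},{"x":0,"y":0,"z":0.1,"turn":0,"claw":0}]'
```

```text
t: 11.75
tool_pos: [0.5707, 0.1516, -0.0221]
orientation: [-0.0, 0.994, 0.109, 0.0]
contact_force: [0.4, -0.1, -3.3]
finger_gap: 0.0546
gripper_force: 30.0
t: 12.08
tool_pos: [0.5708, 0.1515, -0.0222]
orientation: [-0.0, 0.994, 0.109, 0.0]
contact_force: [-5.4, -0.2, 9.0]
finger_gap: 0.0544
gripper_force: 30.0
```

On the bed. Ease off, open slightly, then lift clear.

```bash
python3 -m inch '[{"x":0,"y":0,"z":-0.05,"turn":0,"claw":0},{"x":0,"y":0,"z":-0.05,"turn":0,"claw":0},{"x":0,"y":0,"z":-0.05,"turn":0,"claw":-0.24},{"x":0,"y":0,"z":-0.05,"turn":0,"claw":-0.3},{"x":0,"y":0,"z":-0.05,"turn":0,"claw":-0.32},{"x":0,"y":0,"z":-0.05,"turn":0,"claw":-0.32},{"x":0,"y":0,"z":-0.05,"turn":0,"claw":-0.32}]'
python3 -m inch '[{"x":0,"y":0,"z":-1,"turn":0,"claw":-0.32},{"x":0,"y":0,"z":-3,"turn":0,"claw":-0.32},{"x":0,"y":0,"z":-6,"turn":0,"claw":-0.32},{"x":0,"y":0,"z":-9,"turn":0,"claw":0.3},{"x":0,"y":0,"z":-12,"turn":0,"claw":1},{"x":0,"y":0,"z":-15,"turn":0,"claw":1},{"x":0,"y":0,"z":-18,"turn":0,"claw":1},{"x":0,"y":0,"z":-20,"turn":0,"claw":1},{"x":0,"y":0,"z":-20,"turn":0,"claw":1},{"x":0,"y":0,"z":-20,"turn":0,"claw":1},{"x":0,"y":0,"z":-20,"turn":0,"claw":1},{"x":0,"y":0,"z":-20,"turn":0,"claw":1}]'
cat > m.py <<'E'
from h import *
import sys
f=sys.argv[1];go([0,0,0]);snap('wrist',f)
P=cloud(f);p=load(f)['p'];hsv=cv2.cvtColor(p,cv2.COLOR_RGB2HSV)
th=np.radians(12.5);R=np.array([[np.cos(th),np.sin(th)],[-np.sin(th),np.cos(th)]])
L=(P[...,:2]-[.578,.0951])@R.T
for n,lo,hi in(('left',6,106),('right',-106,-6)):
    m=(abs(P[...,2]-.033)<.006)&(L[...,0]<.091)&(L[...,0]>-.12)&(L[...,1]*1e3>lo)&(L[...,1]*1e3<hi)&(hsv[...,1]<75)
    k,l,st,_=cv2.connectedComponentsWithStats(m.astype(np.uint8));m=l==1+np.argmax(st[1:,4])
    v,u=np.nonzero(m);Q=(ray(f,np.c_[u,v],.033)[:,:2]-[.578,.0951])@R.T*1e3
    print(n,len(u),cv2.minAreaRect(Q.astype(np.float32)),'z',np.median(P[m][:,2]))
E
python3 m.py w7
```

```text
t: 12.67
tool_pos: [0.5708, 0.1515, -0.0228]
orientation: [-0.0, 0.994, 0.109, 0.0]
contact_force: [-0.3, 0.1, 0.1]
finger_gap: 0.0606
gripper_force: 0.0
t: 13.67
tool_pos: [0.5697, 0.1512, 0.176]
orientation: [0.0, 0.994, 0.109, -0.001]
contact_force: [-0.4, -1.0, -0.8]
finger_gap: 0.0028
gripper_force: 0.0
t 13.6667 at [0.5697 0.1512 0.176 ] yaw 0.2187 F [-0.35 -1.02 -0.81] gap 0.0028 shift cm -58.89 2.4 17.6 turn None
left 1132 ((-32.122581481933594, 71.20130920410156), (82.52011108398438, 29.784255981445312), 2.3797006607055664) z 0.03245890296197593
right 5921 ((12.191177368164062, -78.45991516113281), (155.9811553955078, 56.684200286865234), 0.0638330727815628) z 0.032670507684275554
```

```bash
sed -i 's/&(hsv\[...,1\]<75)/\&((hsv[...,1]<75)|(L[...,1]>0))/; s/(L\[...,0\]<.091)/(L[...,0]<.0905)/' m.py; sed 's/;go(\[0,0,0\]);snap(.wrist.,f)//' m.py > m2.py; python3 m2.py w7
```

```text
left 5635 ((5.929130554199219, 58.54570007324219), (157.47389221191406, 54.747310638427734), 0.04097900167107582) z 0.032469449012047326
right 5921 ((12.191177368164062, -78.45991516113281), (155.9811553955078, 56.684200286865234), 0.0638330727815628) z 0.032670507684275554
```

White stone is at tray (6, 57–58), square, flat. Now closed fingers down beside its inner face, above the rib (tip 19 mm), to push it to the fence.

```bash
python3 -m inch '[{"x":0.2,"y":2,"z":1,"turn":0,"claw":1},{"x":0.2,"y":4.7,"z":4,"turn":0,"claw":1},{"x":0.2,"y":4.7,"z":8,"turn":0,"claw":1},{"x":0.2,"y":4.7,"z":11,"turn":0,"claw":1},{"x":0.2,"y":4.7,"z":14,"turn":0,"claw":1},{"x":0.2,"y":4.7,"z":16.5,"turn":0,"claw":1},{"x":0.2,"y":4.7,"z":18,"turn":0,"claw":1},{"x":0.2,"y":4.7,"z":18.8,"turn":0,"claw":1},{"x":0.2,"y":4.7,"z":19.2,"turn":0,"claw":1},{"x":0.2,"y":4.7,"z":19.2,"turn":0,"claw":1},{"x":0.2,"y":4.7,"z":19.2,"turn":0,"claw":1}]'
python3 -m inch '[{"x":0,"y":-0.2,"z":0,"turn":0,"claw":1},{"x":0,"y":-0.4,"z":0,"turn":0,"claw":1},{"x":0,"y":-0.6,"z":0,"turn":0,"claw":1},{"x":0,"y":-0.8,"z":0,"turn":0,"claw":1},{"x":0,"y":-1,"z":0,"turn":0,"claw":1},{"x":0,"y":-1.2,"z":0,"turn":0,"claw":1}]'
```

```text
t: 14.63
tool_pos: [0.5833, 0.1062, -0.0142]
orientation: [-0.0, 0.994, 0.109, 0.0]
contact_force: [1.0, 0.2, 0.0]
finger_gap: 0.0004
gripper_force: 0.0
t: 15.13
tool_pos: [0.581, 0.1177, -0.014]
orientation: [0.0, 0.994, 0.109, 0.001]
contact_force: [1.6, -5.0, 5.5]
finger_gap: 0.0005
gripper_force: 2.7
```

```bash
python3 -m inch '[{"x":0,"y":-0.2,"z":0,"turn":0,"claw":1},{"x":0,"y":-0.4,"z":0,"turn":0,"claw":1},{"x":0,"y":-0.6,"z":0,"turn":0,"claw":1},{"x":0,"y":-0.8,"z":0,"turn":0,"claw":1},{"x":0,"y":-1,"z":0,"turn":0,"claw":1},{"x":0,"y":-1.2,"z":0,"turn":0,"claw":1},{"x":0,"y":-1.2,"z":0,"turn":0,"claw":1}]'; python3 m.py w8
```

```text
t: 15.72
tool_pos: [0.5774, 0.13, -0.0148]
orientation: [-0.0, 0.994, 0.109, -0.0]
contact_force: [1.0, -1.7, 2.4]
finger_gap: 0.0004
gripper_force: 1.4
t 15.7167 at [ 0.5774  0.13   -0.0148] yaw 0.2189 F [ 0.97 -1.72  2.45] gap 0.0004 shift cm -59.18 0.15 -1.48 turn None
left 16681 ((28.68071174621582, 63.05415344238281), (111.47137451171875, 81.62311553955078), 0.06709922105073929) z 0.032460544582787715
right 21239 ((25.74431610107422, -77.56158447265625), (58.01522445678711, 129.5899200439453), 89.90782928466797) z 0.03265730447273267
```

```bash
for i in 1; do :; done; python3 -m inch '[{"x":0,"y":-0.15,"z":0,"turn":0,"claw":1},{"x":0,"y":-0.3,"z":0,"turn":0,"claw":1},{"x":0,"y":-0.3,"z":0,"turn":0,"claw":1}]'
python3 -m inch '[{"x":0,"y":-0.1,"z":0,"turn":0,"claw":1},{"x":0,"y":-0.2,"z":0,"turn":0,"claw":1},{"x":0,"y":-0.2,"z":0,"turn":0,"claw":1}]'
```

```text
t: 16.02
tool_pos: [0.5766, 0.1327, -0.0149]
orientation: [-0.0, 0.994, 0.109, -0.0]
contact_force: [0.9, -2.6, 1.9]
finger_gap: 0.0004
gripper_force: 1.3
t: 16.27
tool_pos: [0.5764, 0.1336, -0.0149]
orientation: [0.001, 0.994, 0.109, -0.0]
contact_force: [0.5, -7.1, 1.6]
finger_gap: 0.001
gripper_force: 4.1
```

```bash
python3 -m inch '[{"x":0,"y":-0.1,"z":0,"turn":0,"claw":1},{"x":0,"y":-0.1,"z":0,"turn":0,"claw":1},{"x":0,"y":-0.1,"z":0,"turn":0,"claw":1}]'
python3 -m inch '[{"x":0,"y":-0.1,"z":0,"turn":0,"claw":1},{"x":0,"y":-0.1,"z":0,"turn":0,"claw":1},{"x":0,"y":-0.1,"z":0,"turn":0,"claw":1}]'
```

```text
t: 16.52
tool_pos: [0.5764, 0.1337, -0.0149]
orientation: [0.001, 0.994, 0.11, -0.0]
contact_force: [3.4, -13.4, 1.5]
finger_gap: 0.0004
gripper_force: 6.6
t: 16.77
tool_pos: [0.5764, 0.1338, -0.0148]
orientation: [0.002, 0.994, 0.11, -0.0]
contact_force: [3.7, -18.4, 2.8]
finger_gap: 0.0006
gripper_force: 9.3
```

Fence reached (force climbs without motion). Back off, lift and measure.

```bash
python3 -m inch '[{"x":0,"y":0.4,"z":0,"turn":0,"claw":1},{"x":0,"y":1,"z":0,"turn":0,"claw":1},{"x":0,"y":1.5,"z":-1,"turn":0,"claw":1},{"x":0,"y":1.5,"z":-4,"turn":0,"claw":1},{"x":0,"y":1.5,"z":-8,"turn":0,"claw":1},{"x":0,"y":1,"z":-12,"turn":0,"claw":1},{"x":0,"y":0,"z":-16,"turn":0,"claw":1},{"x":0,"y":-2,"z":-19,"turn":0,"claw":1},{"x":0,"y":-4,"z":-19,"turn":0,"claw":1},{"x":0,"y":-4,"z":-19,"turn":0,"claw":1},{"x":0,"y":-4,"z":-19,"turn":0,"claw":1}]' ; python3 m.py w9
```

```text
t: 17.68
tool_pos: [0.567, 0.176, 0.1759]
orientation: [-0.0, 0.994, 0.11, 0.0]
contact_force: [0.1, 0.6, -0.7]
finger_gap: 0.0006
gripper_force: 0.0
t 17.6833 at [0.567  0.176  0.1759] yaw 0.2205 F [ 0.09  0.55 -0.72] gap 0.0006 shift cm -59.18 4.77 17.59 turn None
left 5264 ((6.174072265625, 79.73017883300781), (52.682777404785156, 156.90977478027344), 89.98388671875) z 0.03250798172777146
right 5972 ((12.021018981933594, -78.21758270263672), (156.90933227539062, 56.70614242553711), 0.022301800549030304) z 0.03269737990129537
```

```bash
python3 -m inch '[{"x":-3,"y":0.1,"z":0,"turn":0.002,"claw":1},{"x":-6,"y":0.1,"z":1,"turn":0.002,"claw":1},{"x":-9,"y":0.1,"z":4,"turn":0.002,"claw":1},{"x":-10.4,"y":0.1,"z":8,"turn":0.002,"claw":1},{"x":-10.4,"y":0.1,"z":11,"turn":0.002,"claw":1},{"x":-10.4,"y":0.1,"z":14,"turn":0.002,"claw":1},{"x":-10.4,"y":0.1,"z":17,"turn":0.002,"claw":1},{"x":-10.4,"y":0.1,"z":18.8,"turn":0.002,"claw":1},{"x":-10.4,"y":0.1,"z":19.5,"turn":0.002,"claw":1},{"x":-10.4,"y":0.1,"z":19.5,"turn":0.002,"claw":1},{"x":-10.4,"y":0.1,"z":19.5,"turn":0.002,"claw":1}]'
python3 -m inch '[{"x":0.2,"y":0,"z":0,"turn":0,"claw":1},{"x":0.4,"y":0,"z":0,"turn":0,"claw":1},{"x":0.6,"y":0,"z":0,"turn":0,"claw":1},{"x":0.8,"y":0,"z":0,"turn":0,"claw":1},{"x":1,"y":0,"z":0,"turn":0,"claw":1},{"x":1.2,"y":0,"z":0,"turn":0,"claw":1},{"x":1.2,"y":0,"z":0,"turn":0,"claw":1}]'
```

```text
t: 18.65
tool_pos: [0.466, 0.1513, -0.0197]
orientation: [0.0, 0.994, 0.108, -0.001]
contact_force: [0.9, 0.3, 0.4]
finger_gap: 0.0008
gripper_force: 0.0
t: 19.23
tool_pos: [0.4783, 0.1546, -0.0195]
orientation: [-0.0, 0.994, 0.108, 0.0]
contact_force: [0.1, 0.6, 0.7]
finger_gap: 0.0005
gripper_force: 0.0
```

```bash
python3 -m inch '[{"x":0.15,"y":0,"z":0,"turn":0,"claw":1},{"x":0.3,"y":0,"z":0,"turn":0,"claw":1},{"x":0.45,"y":0,"z":0,"turn":0,"claw":1},{"x":0.45,"y":0,"z":0,"turn":0,"claw":1}]'
python3 -m inch '[{"x":0.1,"y":0,"z":0,"turn":0,"claw":1},{"x":0.2,"y":0,"z":0,"turn":0,"claw":1},{"x":0.2,"y":0,"z":0,"turn":0,"claw":1}]'
python3 -m inch '[{"x":0.1,"y":0,"z":0,"turn":0,"claw":1},{"x":0.2,"y":0,"z":0,"turn":0,"claw":1},{"x":0.2,"y":0,"z":0,"turn":0,"claw":1}]'
```

```text
t: 19.57
tool_pos: [0.4821, 0.1553, -0.0199]
orientation: [0.0, 0.994, 0.108, -0.0]
contact_force: [-1.8, 0.9, -1.8]
finger_gap: 0.0005
gripper_force: 0.9
t: 19.82
tool_pos: [0.4845, 0.1559, -0.0198]
orientation: [-0.0, 0.994, 0.108, 0.0]
contact_force: [-1.1, -0.0, -1.1]
finger_gap: 0.0001
gripper_force: 0.8
t: 20.07
tool_pos: [0.4863, 0.1562, -0.0198]
orientation: [0.0, 0.994, 0.108, -0.0]
contact_force: [-1.0, -0.2, -1.4]
finger_gap: 0.0005
gripper_force: 1.0
```

```bash
python3 -m inch '[{"x":0.1,"y":0,"z":0,"turn":0,"claw":1},{"x":0.2,"y":0,"z":0,"turn":0,"claw":1},{"x":0.2,"y":0,"z":0,"turn":0,"claw":1}]'
python3 -m inch '[{"x":0.1,"y":0,"z":0,"turn":0,"claw":1},{"x":0.1,"y":0,"z":0,"turn":0,"claw":1},{"x":0.1,"y":0,"z":0,"turn":0,"claw":1}]'
python3 -m inch '[{"x":0.1,"y":0,"z":0,"turn":0,"claw":1},{"x":0.1,"y":0,"z":0,"turn":0,"claw":1},{"x":0.1,"y":0,"z":0,"turn":0,"claw":1}]'
```

```text
t: 20.32
tool_pos: [0.4862, 0.1562, -0.0198]
orientation: [0.0, 0.994, 0.108, -0.002]
contact_force: [-7.7, -1.8, 5.8]
finger_gap: 0.0004
gripper_force: 4.1
t: 20.57
tool_pos: [0.4862, 0.1562, -0.02]
orientation: [0.0, 0.994, 0.108, -0.003]
contact_force: [-10.5, -2.1, 6.8]
finger_gap: 0.0007
gripper_force: 5.4
t: 20.82
tool_pos: [0.4862, 0.1562, -0.0201]
orientation: [0.001, 0.994, 0.108, -0.003]
contact_force: [-12.8, -2.1, 9.3]
finger_gap: 0.0005
gripper_force: 6.7
```

Against the end stop. Back off, lift, and verify from above.

```bash
python3 -m inch '[{"x":-0.6,"y":0,"z":0,"turn":0,"claw":1},{"x":-1.5,"y":0,"z":0,"turn":0,"claw":1},{"x":-2,"y":0,"z":-2,"turn":0,"claw":1},{"x":-2,"y":0,"z":-6,"turn":0,"claw":1},{"x":0,"y":0.5,"z":-10,"turn":0,"claw":1},{"x":3,"y":2,"z":-14,"turn":0,"claw":1},{"x":6,"y":4,"z":-18,"turn":0,"claw":1},{"x":9,"y":6,"z":-20,"turn":0,"claw":1},{"x":9,"y":8,"z":-20,"turn":0,"claw":1},{"x":9,"y":8,"z":-20,"turn":0,"claw":1},{"x":9,"y":8,"z":-20,"turn":0,"claw":1}]' ; python3 m.py w10
cat > v.py <<'E'
import cv2
a=cv2.imread('pics/w10.png');cv2.imwrite('pics/v10.png',cv2.resize(a[20:240,120:520],(800,440)))
E
python3 v.py
```

```text
t: 21.73
tool_pos: [0.5969, 0.0973, 0.1813]
orientation: [-0.0, 0.994, 0.107, 0.002]
contact_force: [-1.1, 0.4, -1.0]
finger_gap: 0.0006
gripper_force: 0.0
t 21.7333 at [0.5969 0.0973 0.1813] yaw 0.2146 F [-1.07  0.44 -0.98] gap 0.0006 shift cm -60.39 -3.2 18.13 turn None
left 5384 ((12.227767944335938, 79.13743591308594), (54.037662506103516, 156.77247619628906), 89.84087371826172) z 0.03235967047059898
right 5484 ((11.680152893066406, -78.94087982177734), (157.0653839111328, 54.71583557128906), 0.0003901371965184808) z 0.0325925500038421
```

View pics/v10.png

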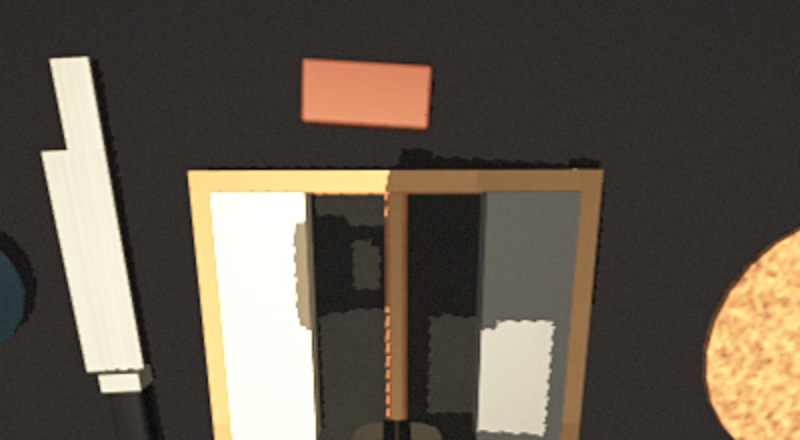

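The white stone (crop x 210–313, top y≈193) is tight against the left fence and end stop, mirroring the grey one. Measured (12.2, +79.1) against the grey stone's (11.7, −78.9), square and flat. Handing in.

```bash
python3 -c "
from station import ctrl
print(ctrl.close_job())"
```

```text
the job is handed in; nothing more can be done
None
```

The white stone was laid flat in the free left bay and pushed tight against the end stop and left fence, the grey stone measured in place in the right bay, and the job was handed in at about 22 s; no verdict was returned.

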